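# Wind the toaster's timer, then hold the bread lever down at its third notch

## Robot

A 6-joint arm with a two-finger parallel gripper is mounted at the origin on the work surface. World frame = base frame: x ahead of the robot, y to its left, z up, the work surface at z = 0. Lengths are in mm, angles in rad, forces in N, time in s.
With the tool pointing down it reaches from about 350 to 875 mm from the base axis. Payload 4.2 kg.
Tool frame: the origin (TCP) lies between the finger pads, 19 mm behind the fingertips; this is the grasp point; z points along the fingers, y is the line along which they close (so a half turn about z gives the same grasp; the last joint's range is limited). The gripper opens to 85 mm and grips with 20 to 120 N. Pads are 22 mm wide; open, the fingers measure 114 mm over their backs; the gripper's body (76 mm by 85 mm) begins 54 mm behind the grasp point. The pads swing forward as they close: fully open they stand 13 mm farther back than shut.
Start: joints at [-0.896, 0.385, 0.008, 0, -1.194, -0.259], TCP at [252.464, -571.718, 250.012] pointing down, gripper open.
Joint ranges: [-3.14, 3.14], [-1.21, 2.06], [-1.07, 1.41], [-3.16, 2.05], [-2.99, -0.16], [-3.1, 3.1]. Speed limits (rad/s): [2.79, 2.79, 3.14, 3.14, 3.14, 3.14].

## Interface

Orientations are given as a unit quaternion [x, y, z, w].
In Python, from bench import arm gives the robot as it stands.
- The arm moves only by the shell command python3 -m pendant 'ROWS'. ROWS is JSON, a list of rows, each a list of 7 numbers: the shift along the tool's x, y, z in m, then the turn, a rotation vector about the tool's x, y, z in degrees, then the finger opening in m, from 0 to 0.0854. In form: [[x, y, z, wx, wy, wz, fingers], ...]. A call has 1 to 12 rows; each row shifts and turns the commanded pose from where the row before left it, along the tool's axes as they then stand; what a row does not reach is not made up. A row lasts 1/10 s, in which the tool goes at most 50 mm and 8.59 degrees, less where a joint would pass 70% of its speed; a pose out of reach is approached as far as the arm can. A call is refused whole if a number of a shift passes 0.05 or a number of a turn 8.59, either way. A call with a gripper value outside its range is refused whole. The fingers move at their own pace and stop on an object; the grip force is fixed at half the most. Time passes only in rows, so rows that do not move let the fingers close. It gives the time, the measured TCP pose, the force, the opening and the grip force at its end, in the units of the state.
- arm.read_state(): the state, without advancing time (a new reading comes with each control period).
- arm.get_image(name): name is "scene" or "top" or "wrist"; returns a dict with "image" (420x560x3 uint8, red, green, blue), "fx", "fy", "cx", "cy" (pixels), "k1" (the pictures are not rectified: a ray, as slopes to the right and down, at radius r is drawn at 1 + k1 r^2 times it, then the intrinsics apply), "xyz" and "rotation" of the camera in the world. Camera axes: x right, y down, z forward; pixel columns grow to the right and rows downward; lengths in mm; the calibration is good to about 2 mm. A picture is of the moment at which its call begins. There is no depth.
- arm.job_done(): hands the job in; it is judged then, once.
The state is a dict: "clock": time; "joints": joint angles; "joint_vel": joint speeds; "joint_efforts": joint torques, N m; "position": TCP position; "ee_rot": TCP orientation; "contact_force": force on the tool from outside, world axes, zero at the start; "wrist_torque": the same for the moment, N m; "gripper_width": finger opening in mm; "grasp_force": force on a finger pad.
Only numpy, scipy, OpenCV 4.12 (cv2) and the standard library are available. Lean on these libraries where they do the work, as an engineer would, in place of code of your own. Each camera call takes 0.05 s, during which the arm holds its last target. There are 200 camera calls.

## Task

Start the toaster on the folding table: twist the grey timer knob on its top clockwise to its stop and let go so that it springs all the way back, and only then press the red lever at the same end straight down with the fingertips, past the first two clicks to the third, lowest notch. Keep it there against its spring: the program finishes while the fingers are still holding the lever down, without leaning on it very hard (about 50 N is too much). Leave the bread, the mug, the jam jar and the plate alone.

Things in the scene. Friction and masses are not known exactly. Their poses are not given: they have to be found in the camera images.
- toaster: Two-slot toaster, steel sides and black ends, fixed: 172 mm along its x, 300 mm along its y, 185 mm high. Origin: centre of its underside, on the table; z up. All controls are at its +y end (to the robot's left): the timer knob on top, the red lever on the end face (150 mm from the origin along +y). Its position varies, and its yaw lies within 0.45 rad of 0.
- timer (a joint): Angle of the timer knob (rad): 0 at rest, grows as it is twisted clockwise seen from above, 1.25 at its stop. A spring returns it: about 0.05 N m at rest, 0.12 N m at the stop. Let go, it runs back to 0 within about 2 s.
- timer_grip (a point): On the knob's vertical axis, at the height for the TCP to grip it: 219 mm above the table, 85 mm along the toaster's +y from its origin. Grey knob: a 46 mm disc, its top 11 mm above the toaster's top, with an upright grip bar 44 mm long and 14 mm thick, up to 41 mm above the toaster's top. At rest the bar lies along the toaster's x, red mark at -x. Axes turn with the knob (x along the bar).
- rack (a joint): How far the lever is pressed down (m), with the bread it carries: 0 at rest (top), clicks (felt detents) at 0.011 and 0.022, third notch at 0.033, hard stop at 0.035. No notch latches: the spring lifts the lever again from any of them when it is let go. The push needed varies between about 3 and 13 N on the way down and is about 10 N in the third notch.
- paddle_top (a point): Centre of the red lever's upper face: 174 mm above the table at rest, it goes straight down with rack; on the toaster's x = 0, 186 mm from the toaster's origin along its y. Axes parallel to the toaster's.
- paddle: The red lever: a paddle 48 mm along the toaster's x, 36 mm along its y (168 to 204 mm from the toaster's origin), 14 mm thick, on a thin stem out of the slot in the toaster's end face. Origin: inside the toaster, on its vertical axis, 15 mm below the paddle's upper face.
- slices: Two slices of bread in the slots (each 14 mm thick, 112 mm along the toaster's y), carried by the rack; they stand 30 mm above the toaster's top at rest and reach to 5 mm on the -y side of the toaster's origin at the knob's side. Origin: as the lever's. Not to be touched.
- mug: Bystander: blue mug, 80 mm diameter, 92 mm high. Origin: centre of its underside.
- jam_jar: Bystander: jam jar with red cap, 66 mm diameter, 100 mm high. Origin: centre of its underside.
- plate: Bystander: white plate, 150 mm diameter, 18 mm high. Origin: centre of its underside.

How it is judged (in metres and radians):
On the way, in this order (a step that is already met when the one before it is completed fails the run):
1. the timer knob is twisted clockwise to its stop, the lever still up (value of joint timer above 1.15 rad and value of joint rack below 0.004 m), for 0.1 s.
2. the timer knob is let go and has sprung back, the lever still up (value of joint timer below 0.12 rad and contact force between the fingers and toaster below 0.5 N and value of joint rack below 0.004 m), for 0.2 s.
3. the lever is pressed by the fingers to its third notch and kept there (value of joint rack above 0.0297 m and contact force between the fingers and paddle above 3 N), for 0.5 s.
At the end, for the whole second after the job is handed in: The fingers still press the red lever (more than 3 N) and keep it at rest in its third notch (rack above 29.7 mm; notch at 33 mm); the timer knob is back at 0 (below 0.12 rad); mug, jar and plate stand upright within 20 mm of where they began (all of step 3 and velocity of joint rack between -0.01 and 0.01 m/s and value of joint timer below 0.12 rad and distance of each of mug, jam_jar, plate from where it was at the start of the episode below 0.02 m and angle between each of mug, jam_jar, plate's own z axis and vertical below 0.2 rad); the arm keeps its last pose, push and grip.
It fails at once if the mug, the jar or the plate is shoved or knocked over (distance of any of mug, jam_jar, plate from where it was at the start of the episode above 0.02 m).
It fails at once if the bread is touched (contact force between any of the fingers, the arm and slices above 1 N).
It fails at once if the lever is forced with more than 50 N (contact force between the fingers and paddle above 50 N).
It also fails if it takes over 45 s, if anything falls off the work surface, if the arm or the gripper's body presses on something with over 40 N, if the wrist force passes 120 N, or if a joint passes its speed limit or range.

## Working session

There is one attempt and no reset: what is moved stays moved. The work goes in short steps, Python scripts to look and compute and a shell command to move; the robot and the scene stay as the last step left them, time stands still between calls to the robot, and variables do not carry over. Pictures are saved under pics/ and viewed, at most 10 in all, crops included, and the job is handed in when it is done.

```bash
ls; mkdir -p pics; python3 - <<'E'
from bench import arm
import cv2,numpy as np
s=arm.read_state();print(s)
ims=[]
for n in ["scene","top"]:
    d=arm.get_image(n);im=d.pop("image");print(n,d)
    cv2.imwrite(f"pics/{n}0.png",im[:,:,::-1])
E
```

```text
pics
{'clock': 0.0, 'joints': array([-8.96419066e-01,  3.85569192e-01,  6.63928395e-03, -4.77804291e-04,
       -1.19401974e+00, -2.58611635e-01]), 'joint_vel': array([ 4.16177302e-04,  7.19073534e-04, -3.70589656e-05,  1.66742187e-03,
       -1.13017264e-03, -2.31768969e-04]), 'joint_efforts': array([-1.01086483e-03, -3.92289627e+01,  1.88403511e+01,  4.18618441e+00,
       -4.70101790e-03, -4.05964244e-06]), 'position': array([ 252.23479245, -571.25128908,  248.92233375]), 'ee_rot': array([-2.06302395e-01,  9.78487666e-01,  1.06148795e-03, -2.85912732e-04]), 'contact_force': array([-0.10586984,  0.39682436, -0.20782051]), 'wrist_torque': array([ 0.00398228, -0.00773683,  0.02646494]), 'grasp_force': 0.0, 'gripper_width': 85.05990202760788}
scene {'fx': 436.9267477745213, 'fy': 436.9267477745213, 'cx': 282.00352777947, 'cy': 219.39353785285527, 'k1': -0.08282350983498249, 'xyz': array([1231.66750102,   55.71759527,  740.23744752]), 'rotation': array([ 0.62743295,  0.66662607, -0.29611204, -0.27249815])}
top {'fx': 480.10277422326976, 'fy': 480.10277422326976, 'cx': 277.3684700682394, 'cy': 213.00675780438235, 'k1': -0.006736297728862395, 'xyz': array([ 413.61439673,   29.29715759, 1055.66192009]), 'rotation': array([ 0.71182654, -0.69353556,  0.07638589, -0.08047733])}
```

View pics/scene0.png

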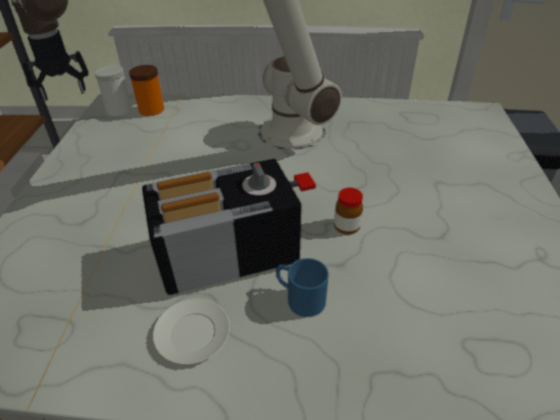

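View pics/top0.png

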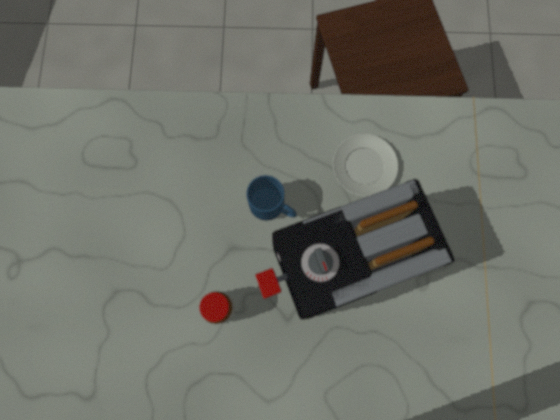

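The scene view shows the toaster with the knob at (260,183), paddle at (305,181), jar at (349,210) and mug at (305,287). In the top view the knob is at (320,262), paddle (268,283), jar cap (215,307), mug (266,197), plate (366,165).

```bash
cat > h.py <<'E'
from bench import arm
import cv2,numpy as np
from scipy.spatial.transform import Rotation as R
def ray(d,uv):
    K=np.array([[d["fx"],0,d["cx"]],[0,d["fy"],d["cy"]],[0,0,1]])
    p=cv2.undistortPoints(np.array(uv,float).reshape(-1,1,2),K,np.array([d["k1"],0,0,0,0.]))[:,0]
    return R.from_quat(d["rotation"]).apply(np.c_[p,np.ones(len(p))])
def plane(d,uv,z):
    r=ray(d,uv);return d["xyz"]+r*((z-d["xyz"][2])/r[:,2])[:,None]
def tri(d1,u1,d2,u2):
    a=ray(d1,[u1])[0];b=ray(d2,[u2])[0]
    s=np.linalg.lstsq(np.c_[a,-b],d2["xyz"]-d1["xyz"],rcond=None)[0]
    p=d1["xyz"]+a*s[0];q=d2["xyz"]+b*s[1];return (p+q)/2,np.linalg.norm(p-q)
def blobs(m,amin=60):
    m=cv2.morphologyEx(m.astype(np.uint8),cv2.MORPH_OPEN,np.ones((2,2)))
    n,l,st,c=cv2.connectedComponentsWithStats(m)
    return [(st[i,4],c[i],st[i,:4],cv2.minAreaRect(np.argwhere(l==i)[:,::-1].astype(np.float32)),l==i) for i in range(1,n) if st[i,4]>=amin]
E
python3 - <<'E'
from h import *
np.set_printoptions(precision=1,suppress=True)
d=arm.get_image("top");e=arm.get_image("scene")
P={}
for n,q in (("top",d),("scene",e)):
    h=cv2.cvtColor(q["image"],cv2.COLOR_RGB2HSV).astype(int);H,S,V=h[...,0],h[...,1],h[...,2]
    red=((H<5)|(H>174))&(S>190)&(V>120)
    for a,c,b,r,m in blobs(red): print(n,"red",a,c,b,r)
    if n=="top":
        for a,c,b,r,m in blobs(red):
            box=cv2.boxPoints(r);w=plane(q,box,174);print(" rect world",plane(q,[r[0]],174),"sides",np.linalg.norm(w-np.roll(w,1,0),axis=1),w[:,:2].tolist())
        br=(H>5)&(H<20)&(S>120)&(V>60)
        for a,c,b,r,m in blobs(br):
            w=plane(q,cv2.boxPoints(r),215);print("bread",r[0],np.linalg.norm(w-np.roll(w,1,0),axis=1)); 
            for k in (0,1):
                v=w[k+1]-w[k];print("   dir",np.degrees(np.arctan2(v[1],v[0])),np.linalg.norm(v))
        dark=(V<50)
        for a,c,b,r,m in blobs(dark,1500): print("dark",a,r,b)
        kn=(S<70)&(V>85); kn[:225]=0;kn[300:]=0;kn[:,:295]=0;kn[:,345:]=0
        for a,c,b,r,m in blobs(kn,40): print("knob",a,c,b,cv2.minEnclosingCircle(np.argwhere(m)[:,::-1].astype(np.float32)),plane(q,[c],196))
        bl=(H>95)&(H<120)&(S>100)
        for a,c,b,r,m in blobs(bl,300): print("blue",c,b,plane(q,[c],92))
im=d["image"][210:330,190:460,::-1]
a=cv2.resize(im,None,fx=2.9,fy=2.9,interpolation=cv2.INTER_CUBIC)
cv2.imwrite("pics/crop1.png",a)
E
```

```text
top red 383 [268.7 284.1] [258 271  22  27] ((268.59588623046875, 284.08905029296875), (23.057106018066406, 16.970966339111328), 69.44395446777344)
top red 572 [214.5 307.8] [202 294  26  28] ((214.5, 307.5), (27.0, 25.0), 90.0)
 rect world [[479.7  49.6 174. ]] sides [41.7 31.  41.8 30.7] [[493.260698567983, 71.9256875553951], [504.8954954226019, 43.18589078123323], [466.1551002019959, 27.37342366535311], [454.7333723309789, 55.87385944735409]]
 rect world [[435.2 145.9 174. ]] sides [47.9 45.4 47.8 44.9] [[458.6373488456185, 169.86827009276269], [459.8395827498034, 124.48673029578289], [412.0576508065127, 122.13333235611233], [410.85860966225727, 166.97117736366707]]
bread (336.6470642089844, 24.588232040405273) [51.  66.4 51.3 65.6]
   dir -72.83468751576308 66.40561420455454
   dir -167.96349843094706 51.304907917097545
bread (429.3117980957031, 43.652931213378906) [43.4 71.6 43.6 70.9]
   dir -74.7347642318963 71.63543920288048
   dir -171.67763497568237 43.62074576263503
bread (387.8056640625, 217.29103088378906) [ 20.4 118.7  20.6 118.1]
   dir -67.28498134053032 118.65534561868098
   dir -161.21731693989983 20.609646754661956
bread (403.74139404296875, 252.6034698486328) [ 15.7 116.8  15.9 116.3]
   dir -67.0060179986046 116.80360529032129
   dir -160.553189071871 15.928675882989532
dark 5299 ((328.0274353027344, 262.23974609375), (92.69659423828125, 90.7068862915039), 69.44395446777344) [274 212 106 107]
knob 608 [318.2 264.3] [302 245  37  38] ((320.6770324707031, 263.34783935546875), 19.110950469970703) [[515.5 -38.7 196. ]]
knob 86 [341. 296.] [335 291  11  10] ((340.5, 295.5), 6.36406135559082) [[460.4 -79.4 196. ]]
blue [268.  199.1] [249 178  47  42] [[660.3  58.   92. ]]
scene red 168 [305.6 180.7] [297 174  18  14] ((305.55767822265625, 180.78846740722656), (12.747549057006836, 15.689291954040527), 78.69007110595703)
scene red 257 [351.6 196.2] [341 189  22  15] ((351.5, 196.0), (14.0, 21.0), 90.0)
```

View pics/crop1.png

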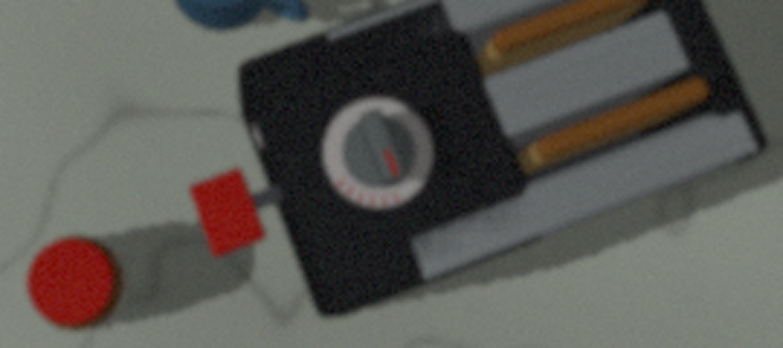

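The crop shows the dial ring centred at about (378,153), i.e. top-image (320.4,262.8), with the knob bar and red mark, and the paddle at (226,212). The bread gives a toaster yaw of about 22.8° and the paddle edge 22.2°. Paddle (480,50) minus 101 mm along +y puts the knob at (518,-43), which matches the ring. The tool's y axis is already almost along the toaster's y.

```bash
python3 -m pendant '[[-0.0285,0.0235,-0.003,0,0,0,0.06],[-0.0285,0.0235,-0.003,0,0,0,0.06],[-0.0285,0.0235,-0.003,0,0,0,0.06],[-0.0285,0.0235,-0.003,0,0,0,0.06],[-0.0285,0.0235,-0.003,0,0,0,0.06],[-0.0285,0.0235,-0.003,0,0,0,0.06],[-0.0285,0.0235,-0.003,0,0,0,0.06],[-0.0285,0.0235,-0.003,0,0,0,0.06]]' && python3 -m pendant '[[-0.0285,0.0235,-0.002,0,0,0,0.06],[-0.0285,0.0235,-0.002,0,0,0,0.06],[-0.0285,0.0235,-0.002,0,0,0,0.06],[-0.0285,0.0235,-0.002,0,0,0,0.06],[-0.0285,0.0235,-0.002,0,0,0,0.06],[-0.0285,0.0235,-0.002,0,0,0,0.06],[-0.0285,0.0235,-0.002,0,0,0,0.06],[-0.0285,0.0235,-0.002,0,0,0,0.06],[0,0,0,0,0,0,0.06],[0,0,0,0,0,0,0.06]]'
python3 - <<'E'
from h import *
np.set_printoptions(precision=2,suppress=True)
s=arm.read_state();print(s["position"],s["ee_rot"],s["joints"])
d=arm.get_image("wrist");cv2.imwrite("pics/w1.png",d["image"][:,:,::-1]);print(d["xyz"],d["rotation"],d["fx"])
t=R.from_quat(s["ee_rot"])
# where points project
K=np.array([[d["fx"],0,d["cx"]],[0,d["fy"],d["cy"]],[0,0,1]])
Rc=R.from_quat(d["rotation"])
for n,p in (("knob",[518.4,-43.2,219]),("paddle",[479.7,49.6,174])):
    q=Rc.inv().apply(np.array(p)-d["xyz"]);print(n,K@(q/q[2]))
E
```

```text
clock: 1.0
position: [385.4, -306.2, 274.1]
ee_rot: [-0.206, 0.978, 0.0, 0.0]
contact_force: [0.1, -1.4, 0.3]
gripper_width: 60.1
grasp_force: 0.0
clock: 2.0
position: [517.7, -42.9, 289.6]
ee_rot: [-0.207, 0.978, 0.0, -0.001]
contact_force: [-0.9, -0.7, 0.5]
gripper_width: 59.8
grasp_force: 0.0
[517.66 -42.93 289.58] [-0.21  0.98  0.   -0.  ] [ 0.23  0.18 -0.18 -0.   -1.21 -1.38]
[455.17 -71.03 413.8 ] [0.54 0.83 0.11 0.07] 341.15745830571296
knob [275.16 234.6    1.  ]
paddle [412.33 216.92   1.  ]
```

View pics/w1.png

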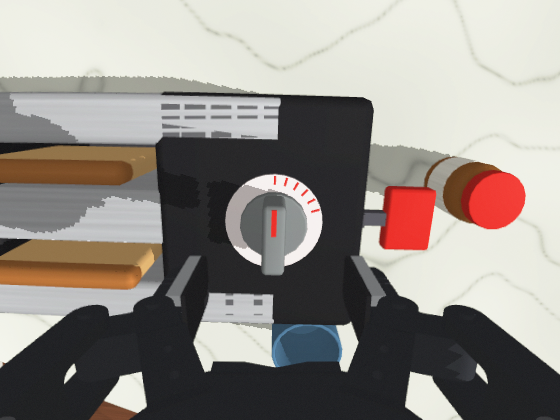

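The wrist view shows the bar at (274,197)–(273,273), centred between the fingers (predicted 275), with the paddle at (409,218). The estimate agrees, so I descend and grip.

```bash
python3 -m pendant '[[0,0,0.0115,0,0,0,0.06],[0,0,0.0115,0,0,0,0.06],[0,0,0.0115,0,0,0,0.06],[0,0,0.0115,0,0,0,0.06],[0,0,0.0115,0,0,0,0.06],[0,0,0.0115,0,0,0,0.06],[0,0,0,0,0,0,0.06],[0,0,0,0,0,0,0.06]]' && python3 -m pendant '[[0,0,0,0,0,0,0.03],[0,0,0,0,0,0,0],[0,0,0,0,0,0,0],[0,0,0,0,0,0,0],[0,0,0,0,0,0,0],[0,0,0,0,0,0,0]]'
```

```text
clock: 2.85
position: [517.9, -43.6, 220.8]
ee_rot: [-0.207, 0.978, -0.0, -0.0]
contact_force: [0.1, -0.3, -0.4]
gripper_width: 59.9
grasp_force: 0.0
clock: 3.45
position: [518.2, -44.0, 221.7]
ee_rot: [-0.206, 0.979, -0.0, 0.001]
contact_force: [1.1, -3.7, 2.9]
gripper_width: 12.8
grasp_force: 60.9
```

```bash
python3 -m pendant '[[0,0,0,0,0,6.5,0],[0,0,0,0,0,6.5,0],[0,0,0,0,0,6.5,0],[0,0,0,0,0,6.5,0],[0,0,0,0,0,6.5,0],[0,0,0,0,0,6.5,0],[0,0,0,0,0,6.5,0],[0,0,0,0,0,6.5,0],[0,0,0,0,0,6.5,0],[0,0,0,0,0,6.5,0],[0,0,0,0,0,6.5,0],[0,0,0,0,0,0,0]]'; python3 - <<'E'
from h import *
s=arm.read_state();print(s["wrist_torque"],s["joints"],np.degrees(R.from_quat(s["ee_rot"]).as_matrix()[:2,1])/57.3)
E
```

```text
clock: 4.65
position: [519.2, -40.2, 221.8]
ee_rot: [0.404, 0.915, 0.003, 0.001]
contact_force: [-0.6, 10.4, 3.6]
gripper_width: 12.8
grasp_force: 59.1
[3.03153354 0.05304016 0.15120326] [ 0.23232748  0.22953462 -0.28960767 -0.00479206 -1.04581436 -2.63155506] [0.73841389 0.67420092]
```

```bash
python3 -m pendant '[[0,0,0,0,0,1.5,0],[0,0,0,0,0,1,0],[0,0,0,0,0,0,0],[0,0,0,0,0,0,0]]'; python3 - <<'E'
from h import *
s=arm.read_state();y=R.from_quat(s["ee_rot"]).as_matrix()[:,1];print(s["wrist_torque"],np.degrees(np.arctan2(y[1],y[0])))
d=arm.get_image("wrist");cv2.imwrite("pics/w2.png",d["image"][:,:,::-1])
E
```

```text
clock: 5.05
position: [519.3, -40.1, 221.8]
ee_rot: [0.421, 0.907, 0.003, 0.001]
contact_force: [-0.3, 10.8, 3.4]
gripper_width: 12.9
grasp_force: 59.3
[ 3.06154449 -0.05132091  0.85097399] 40.173759990291586
```

View pics/w2.png

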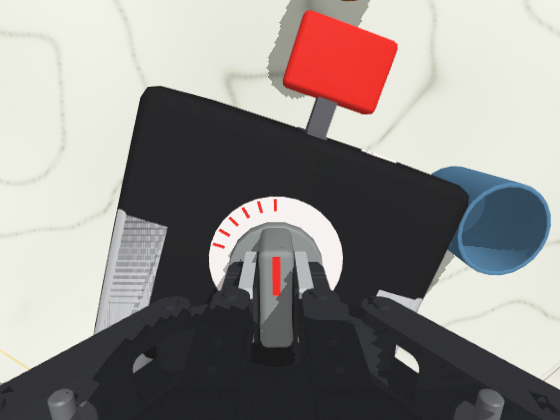

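The wrist view shows the bar gripped at (277,285) and turned to the end of the scale. The moment jumped to 0.85 N m, so the knob is at its stop. Now I release it and lift.

```bash
python3 -m pendant '[[0,0,0,0,0,0,0.075],[0,0,0,0,0,0,0.075],[0,0,0,0,0,0,0.075],[0,0,0,0,0,0,0.075],[0,0,-0.01,0,0,0,0.075],[0,0,-0.02,0,0,0,0.075],[0,0,-0.02,0,0,0,0.075],[0,0,-0.02,0,0,0,0.075],[0,0,0,0,0,0,0.075],[0,0,0,0,0,0,0.075],[0,0,0,0,0,0,0.075],[0,0,0,0,0,0,0.075]]' && python3 -m pendant '[[0,0,0,0,0,-8.5,0],[0,0,0,0,0,-8.5,0],[0,0,0,0,0,-8.5,0],[0,0,0,0,0,-8.5,0],[0,0,0,0,0,-8.5,0],[0,0,0,0,0,-8.5,0],[0,0,0,0,0,-8.5,0],[0,0,0,0,0,-8.5,0],[0,0,0,0,0,-4.5,0],[0,0,0,0,0,0,0],[0,0,0,0,0,0,0]]'
python3 - <<'E'
from h import *
np.set_printoptions(precision=2,suppress=True)
s=arm.read_state();M=R.from_quat(s["ee_rot"]).as_matrix();print(M[:,:2].T,s["joints"],s["contact_force"])
print("toaster y ang tool",np.degrees(np.arctan2(M[1,1],M[0,1])),M.T@(np.array([479.7,49.6,193+22])-s["position"]))
d=arm.get_image("wrist");cv2.imwrite("pics/w3.png",d["image"][:,:,::-1])
h=cv2.cvtColor(d["image"],cv2.COLOR_RGB2HSV).astype(int);H,S,V=h[...,0],h[...,1],h[...,2]
for a,c,b,r,m in blobs(((H<5)|(H>174))&(S>190)&(V>120),20): print(a,c,b,plane(d,[r[0]],174))
E
```

```text
clock: 6.3
position: [517.3, -43.7, 290.1]
ee_rot: [0.424, 0.906, -0.001, -0.001]
contact_force: [0.4, -0.1, -0.1]
gripper_width: 74.9
grasp_force: 0.0
clock: 7.4
position: [517.6, -43.6, 290.5]
ee_rot: [-0.193, 0.981, 0.0, -0.001]
contact_force: [0.4, -0.1, 0.4]
gripper_width: -0.2
grasp_force: 0.0
[[-0.93 -0.38  0.  ]
 [-0.38  0.93  0.  ]] [ 0.23  0.18 -0.18 -0.   -1.22 -1.41] [ 0.42 -0.14  0.37]
toaster y ang tool 112.22289045131953 [ -0.26 100.59  75.54]
2894 [494.86 193.67] [463 165  64  59] [[442.74 100.64 174.  ]]
2924 [409.22 214.6 ] [383 184  54  62] [[481.54  48.28 174.  ]]
125 [275. 224.] [273 212   5  25] [[525.77 -41.07 174.  ]]
```

View pics/w3.png

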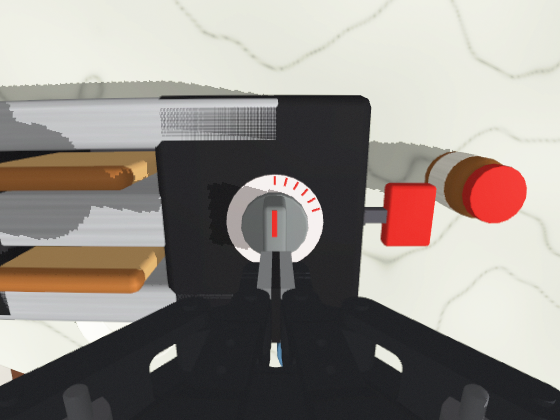

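The bar and red mark are back at rest at (274,224), the same as before the twist, with the fingers clear. The paddle measured from the wrist view is (481.5,48.3), which agrees. I move over it with the fingers closed and stop just above.

```bash
python3 -m pendant '[[0,0.0205,0,0,0,0,0],[0,0.0205,0,0,0,0,0],[0,0.0205,0,0,0,0,0],[0,0.0205,0,0,0,0,0],[0,0.0205,0,0,0,0,0],[0,0,0,0,0,0,0],[0,0,0.02,0,0,0,0],[0,0,0.02,0,0,0,0],[0,0,0.02,0,0,0,0],[0,0,0.02,0,0,0,0],[0,0,0.005,0,0,0,0],[0,0,0,0,0,0,0]]'
python3 - <<'E'
from h import *
d=arm.get_image("wrist");cv2.imwrite("pics/w4.png",d["image"][:,:,::-1])
E
```

```text
clock: 8.65
position: [478.8, 50.7, 205.6]
ee_rot: [-0.193, 0.981, -0.0, -0.001]
contact_force: [-0.7, 0.0, 0.6]
gripper_width: -0.3
grasp_force: 0.0
```

View pics/w4.png

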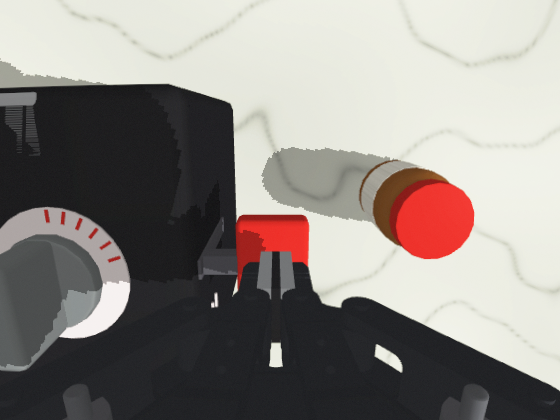

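The fingers (columns 258–292) stand over the paddle (237–309), clear of the toaster. Pressing in steps.

```bash
python3 -m pendant '[[0,0,0.004,0,0,0,0],[0,0,0.004,0,0,0,0],[0,0,0.004,0,0,0,0],[0,0,0.004,0,0,0,0],[0,0,0.004,0,0,0,0],[0,0,0,0,0,0,0]]' && python3 -m pendant '[[0,0,0.004,0,0,0,0],[0,0,0.004,0,0,0,0],[0,0,0.004,0,0,0,0],[0,0,0.004,0,0,0,0],[0,0,0.004,0,0,0,0],[0,0,0.002,0,0,0,0],[0,0,0,0,0,0,0],[0,0,0,0,0,0,0]]'
```

```text
clock: 9.3
position: [479.0, 51.3, 186.7]
ee_rot: [-0.194, 0.981, -0.0, 0.0]
contact_force: [-2.0, 0.5, 5.5]
gripper_width: -0.2
grasp_force: 3.0
clock: 10.1
position: [479.0, 51.3, 165.5]
ee_rot: [-0.194, 0.981, -0.0, 0.0]
contact_force: [-3.6, 0.9, 11.0]
gripper_width: 0.3
grasp_force: 5.1
```

```bash
python3 -m pendant '[[0,0,0.002,0,0,0,0],[0,0,0.002,0,0,0,0],[0,0,0,0,0,0,0],[0,0,0,0,0,0,0]]' && python3 -m pendant '[[0,0,0.001,0,0,0,0],[0,0,0,0,0,0,0],[0,0,0,0,0,0,0]]'
```

```text
clock: 10.5
position: [479.0, 51.3, 161.2]
ee_rot: [-0.194, 0.981, -0.0, 0.0]
contact_force: [-3.5, 1.0, 6.8]
gripper_width: 0.2
grasp_force: 3.9
clock: 10.8
position: [479.0, 51.3, 160.4]
ee_rot: [-0.194, 0.981, -0.0, 0.0]
contact_force: [-2.9, 0.4, 9.1]
gripper_width: -0.1
grasp_force: 4.5
```

```bash
python3 -m pendant '[[0,0,0.001,0,0,0,0],[0,0,0,0,0,0,0],[0,0,0,0,0,0,0],[0,0,0,0,0,0,0],[0,0,0,0,0,0,0],[0,0,0,0,0,0,0]]'; python3 - <<'E'
from h import *
d=arm.get_image("scene");c=cv2.resize(d["image"][130:250,130:400,::-1],None,fx=2.9,fy=2.9,interpolation=cv2.INTER_CUBIC);cv2.imwrite("pics/s5.png",c)
E
```

```text
clock: 11.4
position: [479.0, 51.3, 159.6]
ee_rot: [-0.194, 0.981, -0.0, 0.001]
contact_force: [-3.8, 0.4, 10.4]
gripper_width: -0.2
grasp_force: 5.1
```

View pics/s5.png

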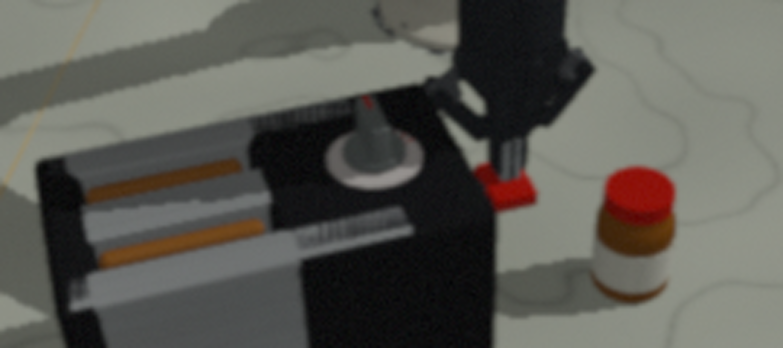

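The fingertips are on the lowered paddle (crop 505,187), the bread has gone down, the knob is at rest (372,150) and the jar is upright. A steady 10 N at 33.4 mm of travel matches the third notch.

```bash
python3 -c "
from bench import arm
print(arm.job_done())"
```

```text
the job is handed in; nothing more can be done
None
```

I twisted the timer knob to its stop and let it spring back. The fingers now hold the red lever in its third notch, at about 33 mm and 10 N. I handed the job in at about 11.5 s; no verdict came back.

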